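# Show a pipe stub's sealing face to the inspection camera

## Task

Lift the loose flange ring off the flared pipe stub and lay it flat in the open top drawer of the small cabinet, without dropping it in. Then pick up the pipe stub and present its flared sealing face to the inspection camera: held in the air on the lens axis, the face square to the lens and 150 mm in front of it, as the camera now points. Leave the camera, the pipe socket, the can and the wrench alone, and finish still holding the stub there, steady: do not put it down or let go.

Things in the scene. Friction and masses are not known exactly. Their poses are not given: they have to be found in the camera images.
- stub_center (a point): The pipe stub, bare steel, 85 mm tall, about 0.4 kg: a hollow pipe of 30 mm outer diameter on a round flared collar of 52 mm diameter and 14 mm thickness. It stands loose on the table, collar down. This point is on its axis half-way up, 42.5 mm above the underside; z runs along the axis from the collar to the plain pipe end.
- stub_face (a point): Centre of the stub's sealing face, the flat underside of its collar (52 mm across), which lies on the table at the start; same axes as stub_center, so the face looks to -z.
- stub_top (a point): Centre of the plain (upper) end of the stub's pipe, 85 mm from the sealing face along z.
- ring_center (a point): The loose flange ring, dark steel, 64 mm outer diameter, 36 mm hole, 16 mm thick, about 0.2 kg. It lies flat round the stub's pipe, on the collar, its middle 22 mm above the table; the pipe rises 55 mm above it; nothing fastens it, it lifts straight off. Point: its middle, half-way through its thickness; z is its axis.
- drawer_floor (a point): In the open top drawer of the cabinet: point on the upper side of its floor (78 mm above the table), at the middle of the foot of the front wall, inside. x points into the cabinet, y along the front wall, z up. Inside, the drawer reaches 82 mm to either side; side walls 40 mm high, front 50 mm. The floor is open to the sky from x = 0 to x = joint value - 0.021 m.
- cabinet_drawer0 (a joint): How far the top drawer is open (m), 0 shut, 0.18 fully out; it slides stiffly and stays put. The grey cabinet is fixed, 260 mm deep, 200 mm wide, 140 mm high, its front roughly towards the robot; the drawer's front plate and bar handle reach 61 mm out from the inside of its front wall.
- lens (a point): Front glass centre of the inspection camera: a grey box 56 x 66 x 50 mm with a black lens barrel of 48 mm diameter, in a fixed low yoke on a 110 mm square base. Its pivot is 75 mm above the table, the glass 40 mm from the pivot. The head leans roughly towards the robot, 0.35 to 0.75 rad from straight up, and is stiff. z is the optical axis, out of the lens.
- focus (a point): The camera's focus point, an empty point in the air 150 mm in front of the lens glass on the optical axis; same axes as lens. The centre of the sealing face belongs here, with the stub's z along this z (face towards the lens).
- socket_center (a point): Bystander: a plain steel pipe socket, 42 mm outer diameter, 32 mm bore, 55 mm tall, standing on the table, without collar or ring. Point: its centre.
- can_center (a point): Bystander: a can of 54 mm diameter and 70 mm height with a paper band, standing on the table. Point: its centre.
- wrench: Bystander: a steel wrench 170 mm long and at most 12 mm thick, lying flat along its x; origin near mid-length, on its underside.
There are look-alikes about, which are no part of the job. Leave any pink look-alike of the part that bears stub_center alone. Of the things shaped like the part that bears ring_center, the dark steel one is meant.

How it is judged:
On the way:
1. the flange ring lies flat and still on the drawer's floor, let go (x of ring_center in the frame of drawer_floor between 0.015 and 0.19 m and y of ring_center in the frame of drawer_floor between -0.06 and 0.06 m and z of ring_center in the frame of drawer_floor between 0.002 and 0.018 m and angle between the z axis of ring_center and the z axis of drawer_floor, either way round below 0.15 rad and contact force between the fingers and flange_ring below 0.1 N and linear speed of flange_ring below 0.03 m/s), for 0.3 s.
At the end, for the whole second after the job is handed in: The flange ring lies flat (within 0.15 rad), still and let go on the top drawer's floor. The stub is held by the fingers alone, steady, sealing face towards the lens: face centre within 20 mm of the focus point, axis within 0.2 rad of the optical axis, touching nothing else (all of step 1 and distance between stub_face and focus below 0.02 m and angle between the z axis of stub_center and the z axis of focus, either way round below 0.2 rad and z of stub_top in the frame of focus above 0.05 m and height (world z) of stub_face above 0.15 m and contact force between the fingers and stub above 1 N and linear speed of stub below 0.03 m/s and angular speed of stub below 0.2 rad/s and contact force between stub and camera_stand below 0.1 N and contact force between stub and cabinet below 0.1 N and contact force between stub and flange_ring below 0.1 N and contact force between stub and socket below 0.1 N and contact force between stub and paste_can below 0.1 N and contact force between stub and wrench below 0.1 N and contact force between stub and table below 0.1 N); the arm keeps its last pose, push and grip.
It fails at once if the ring is dropped into the drawer (falls faster than 0.7 m/s inside it) (x of ring_center in the frame of drawer_floor between 0.015 and 0.19 m and y of ring_center in the frame of drawer_floor between -0.06 and 0.06 m and z of ring_center in the frame of drawer_floor between 0 and 0.05 m and linear speed of flange_ring above 0.7 m/s).
It fails at once if the camera is shifted or its head turned (focus point moves more than 10 mm) (distance of focus from where it was at the start of the episode above 0.01 m).
It fails at once if a bystander is moved more than 30 mm (distance of any of socket_center, can_center, wrench from where it was at the start of the episode above 0.03 m).
It also fails if it takes over 54 s, if anything falls off the work surface, if the arm or the gripper's body presses on something with over 40 N, if the wrist force passes 120 N, or if a joint passes its speed limit or range.

## Robot

A 6-joint arm with a two-finger parallel gripper is mounted at the origin on the work surface. World frame = base frame: x ahead of the robot, y to its left, z up, the work surface at z = 0. Lengths are in m, angles in rad, forces in N, time in s.
With the tool pointing down it reaches from about 0.3 to 0.775 m from the base axis. Payload 14.6 kg.
Tool frame: the origin (TCP) lies between the finger pads; the fingertips stand 14 mm ahead of it and the grasp point (between the pads) lies 5 mm behind it; z points along the fingers, y is the line along which they close (so a half turn about z gives the same grasp; the last joint's range is limited). The gripper opens to 94 mm and grips with 3 to 60 N. Pads are 16 mm wide; open, the fingers measure 119 mm over their backs; the gripper's body (75 mm by 177 mm) begins 78 mm behind the grasp point.
Start: joints at [1.182, 0.3, 1.521, -0, 1.321, -0.067], TCP at [0.174, 0.522, 0.219] pointing down, gripper open.
Joint ranges: [-3.03, 3.03], [-0.79, 2.21], [0.23, 2.52], [-1.04, 4.18], [0, 3.07], [-2.55, 2.55]. Speed limits (rad/s): [2.22, 2.22, 2.57, 3.14, 3.14, 3.14].

## Interface

Orientations are given as a 3x3 rotation matrix whose columns are the frame's x, y, z axes.
In Python, from plant import robot, eyes, ticket gives the robot as it stands.
- The arm moves only by the shell command python3 -m inch 'ROWS' [FORCE]. ROWS is JSON, a list of rows, each a list of 7 numbers: the shift along the tool's x, y, z in m, then the turn, a rotation vector about the tool's x, y, z in rad, then the finger opening in m, from 0 to 0.094. A call has 1 to 20 rows; each row is the pose to reach, as a shift and turn from the pose commanded when the call began, along the tool's axes at that moment; what a row does not reach only later rows make up. A row lasts 1/12 s, in which the tool goes at most 41.7 mm and 7.16 degrees, less where a joint would pass 70% of its speed; a pose out of reach is approached as far as the arm can. A call with a gripper value outside its range is refused whole. The fingers move at their own pace and stop on an object; FORCE is the grip in N (left out, the last holds). Time passes only in rows, so rows that repeat a pose let the fingers close. It gives the time, the measured TCP pose, the force, the opening and the grip force at its end, in the units of the state.
- robot.sense(): the state, without advancing time (a new reading comes with each control period).
- eyes.camera(name): name is "side" or "top"; returns a dict with "img" (420x560x3 uint8, red, green, blue), "mtx" (3x3 intrinsics, pixels), "camera_from_world" (4x4, takes a point from world to camera coordinates). Camera axes: x right, y down, z forward; pixel columns grow to the right and rows downward; lengths in m; the calibration is good to about 2 mm. A picture is of the moment at which its call begins. There is no depth.
- ticket.hand_in(): hands the job in; it is judged then, once.
The state is a dict: "clock": time; "joint_positions": joint angles; "qvel": joint speeds; "joint_torque": joint torques, N m; "ee_pos": TCP position; "eef_rot": TCP orientation; "ft_force": force on the tool from outside, world axes, zero at the start; "torque": the same for the moment, N m; "grip_width": opening from 0.0 (shut) to 1.0 (fully open); "gripper_force": force on a finger pad.
Only numpy, scipy, OpenCV 4.12 (cv2) and the standard library are available. Lean on these libraries where they do the work, as an engineer would, in place of code of your own. Each camera call takes 0.05 s, during which the arm holds its last target. There are 200 camera calls.

## Working session

There is one attempt and no reset: what is moved stays moved. The work goes in short steps, Python scripts to look and compute and a shell command to move; the robot and the scene stay as the last step left them, time stands still between calls to the robot, and variables do not carry over. Pictures are saved under pics/ and viewed, at most 10 in all, crops included, and the job is handed in when it is done.

```bash
mkdir -p pics; ls; cat > h.py <<'E'
import numpy as np, cv2, json
from plant import robot, eyes, ticket
def snap(n,f):
    c=eyes.camera(n); cv2.imwrite(f,c["img"][:,:,::-1]); np.savez(f+'.npz',**c); return c
def load(f): return dict(np.load(f+'.npz'))
def ray(c,u,v):
    T=c["camera_from_world"];R=T[:3,:3];o=-R.T@T[:3,3]
    d=R.T@np.linalg.inv(c["mtx"])@np.array([u,v,1.]);return o,d/np.linalg.norm(d)
def plane(c,u,v,z):
    o,d=ray(c,u,v);return o+d*(z-o[2])/d[2]
def tri(c1,p1,c2,p2):
    o1,d1=ray(c1,*p1);o2,d2=ray(c2,*p2)
    s=np.linalg.lstsq(np.c_[d1,-d2],o2-o1,rcond=None)[0]
    a=o1+d1*s[0];b=o2+d2*s[1];return (a+b)/2,np.linalg.norm(a-b)
def proj(c,P):
    q=c["mtx"]@(c["camera_from_world"]@np.r_[P,1])[:3];return q[:2]/q[2]
E
python3 - <<'E'
from h import *
np.set_printoptions(precision=3,suppress=True)
for n in("top","side"):
    c=snap(n,f'pics/{n}0.png'); print(n,c["mtx"][0],ray(c,280,210))
print(robot.sense())
E
```

```text
pics
top [521.768   0.    282.477] (array([0.329, 0.001, 1.678]), array([ 0.166, -0.   , -0.986]))
side [405.349   0.    285.596] (array([-0.001, -0.838,  0.82 ]), array([ 0.46 ,  0.687, -0.562]))
{'clock': 0.1, 'joint_positions': array([ 1.182,  0.3  ,  1.522, -0.   ,  1.321, -0.067]), 'qvel': array([ 0.001, -0.001, -0.   ,  0.001, -0.   ,  0.   ]), 'joint_torque': array([ -0.001, -53.265, -35.328,   0.071,   0.023,  -0.   ]), 'ee_pos': array([0.174, 0.522, 0.219]), 'eef_rot': array([[-0.949,  0.316, -0.   ],
       [ 0.316,  0.949, -0.001],
       [ 0.   , -0.001, -1.   ]]), 'ft_force': array([ 0.292, -0.042,  0.227]), 'torque': array([-0.039, -0.042,  0.013]), 'gripper_force': 0.0, 'grip_width': 0.9998081353885387}
```

View pics/top0.png

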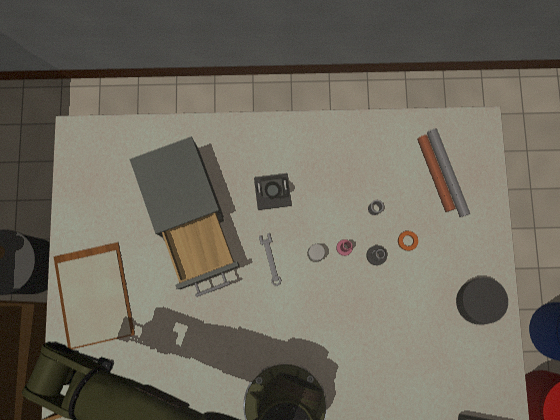

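View pics/side0.png

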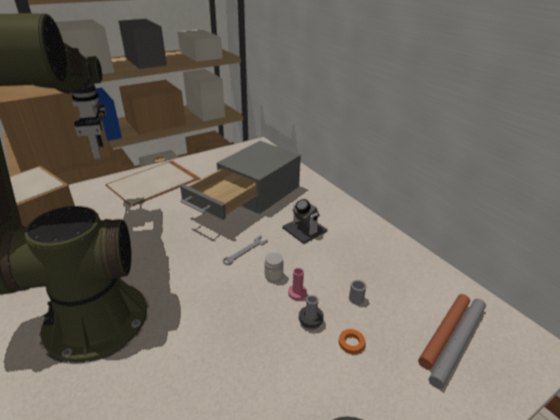

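The top view shows the cabinet near (180,185), with its open drawer near (205,248). It also shows the camera stand (273,190), wrench (270,260), can (317,252), pink stub (345,247), target stub with dark ring (376,254), socket (376,207) and orange ring (408,240). In the side view the stub is at (311,312), the camera at (304,218) and the drawer at (220,190).

```bash
python3 - <<'E'
from h import *
t=load('pics/top0.png')["img"];s=load('pics/side0.png')["img"]
r=lambda i,x,y,w,h,W,H:cv2.resize(i[y:y+h,x:x+w],(W,H),interpolation=cv2.INTER_CUBIC)
# top row: camera top (x8), stub top(x8) ; bottom: camera side, stub side
a=np.vstack([np.hstack([r(t,250,165,50,37,400,296),r(t,355,232,50,37,400,296)]),
             np.hstack([r(s,277,190,57,43,400,301),r(s,285,290,57,43,400,301)])])
cv2.imwrite('pics/c1.png',cv2.convertScaleAbs(a[:,:,::-1],alpha=1.6))
b=np.vstack([np.hstack([r(t,150,200,100,100,400,400),r(s,170,140,140,100,400,286) if 0 else r(s,175,150,100,100,400,400)])])
cv2.imwrite('pics/c2.png',cv2.convertScaleAbs(b[:,:,::-1],alpha=1.3))
E
```

```text
(no output)
```

View pics/c1.png

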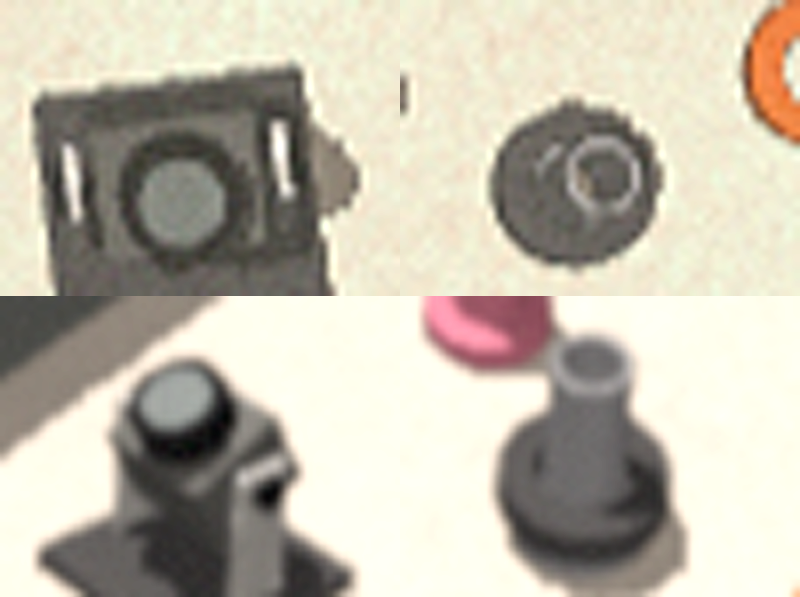

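View pics/c2.png

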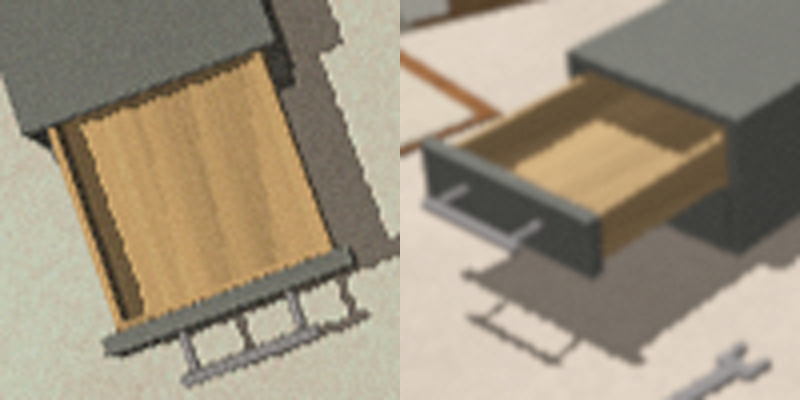

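The crops show the glass centre at about (272,190) in the top view and (301,204) in the side view. The stub's pipe end is at (380,253.5) top and (312,299.5) side. The top edge of the drawer's front plate runs (177,286)–(238,264) in top and (181,186)–(225,204) in side.

```bash
python3 - <<'E'
from h import *
np.set_printoptions(precision=4,suppress=True)
t=load('pics/top0.png');s=load('pics/side0.png')
def cen(c,u,v,r,f):
    g=c["img"].astype(float); best=f(g).astype(np.uint8)
    n,l,st,ce=cv2.connectedComponentsWithStats(best)
    k=[i for i in range(1,n) if abs(ce[i]-[u,v]).max()<r and st[i,4]<3000]
    return [(ce[i],st[i]) for i in k]
gray=lambda g:g.mean(2)
print('lens px vals',t["img"][190,266:280].mean(1),s["img"][204,294:310].mean(1))
print('lens tri',tri(t,(272.2,189.9),s,(301.4,203.7)))
print('stubtop tri',tri(t,(379.9,253.5),s,(311.9,299.5)))
# ring outline in top: dark blob ; ring center
for th in(70,80,90,100): print(th,[ (c,a[:5]) for c,a in cen(t,376,254,6,lambda g:gray(g)<th)],[ (c,a[:5]) for c,a in cen(t,273,190,9,lambda g:gray(g)<th)])
L=tri(t,(176.2,285.2),s,(181,185.5));R=tri(t,(237,263.5),s,(225,203.4));print('plate',L,R)
# floor corners in top on z=.078
for p in((235,310/1),): pass
for q in((143,315),(330,252),(85,130),(262,60)): print('floor?',plane(t,150+q[0]/4,200+q[1]/4,.078))
r=lambda i,x,y,w,W:cv2.resize(i[y:y+w,x:x+w],(W,W),interpolation=cv2.INTER_CUBIC)
a=np.hstack([r(t["img"],252,169,44,400),r(s["img"],280,193,50,400)])
cv2.imwrite('pics/c3.png',cv2.convertScaleAbs(a[:,:,::-1],alpha=1.8))
E
```

```text
lens px vals [37.3333 70.3333 85.6667 84.6667 84.     82.     85.3333 82.3333 83.3333
 83.3333 89.3333 88.6667 43.3333 38.3333] [139.3333 107.6667  68.      84.     100.6667 103.6667 102.3333 103.6667
 104.     104.     106.     104.      93.      55.      27.      43.3333]
lens tri (array([0.656 , 0.0229, 0.1111]), np.float64(0.001137265207011811))
stubtop tri (array([ 0.4556, -0.3024,  0.0818]), np.float64(0.0010784494831860615))
70 [(array([375.3378, 255.36  ]), array([367, 245,  20,  20, 225], dtype=int32)), (array([380.3226, 253.5484]), array([377, 251,   7,   7,  31], dtype=int32))] [(array([272.6678, 192.2297]), array([254, 174,  38,  36, 897], dtype=int32))]
80 [(array([376.1697, 255.0433]), array([367, 245,  20,  20, 277], dtype=int32))] [(array([272.4702, 191.5785]), array([ 254,  174,   38,   36, 1006], dtype=int32)), (array([273., 187.]), array([273, 187,   1,   1,   1], dtype=int32))]
90 [(array([376.3039, 254.9216]), array([366, 245,  22,  20, 306], dtype=int32))] [(array([273.0931, 191.2447]), array([ 254,  173,   41,   37, 1128], dtype=int32))]
100 [(array([376.2607, 254.9479]), array([366, 245,  22,  21, 326], dtype=int32))] [(array([273.0698, 191.2845]), array([ 254,  173,   41,   37, 1146], dtype=int32))]
plate (array([0.3716, 0.3134, 0.1202]), np.float64(0.001957221471863535)) (array([0.4362, 0.13  , 0.1282]), np.float64(0.009324606065961229))
floor? [0.3925 0.2926 0.078 ]
floor? [0.437  0.1498 0.078 ]
floor? [0.5355 0.3381 0.078 ]
floor? [0.587  0.2013 0.078 ]
```

View pics/c3.png

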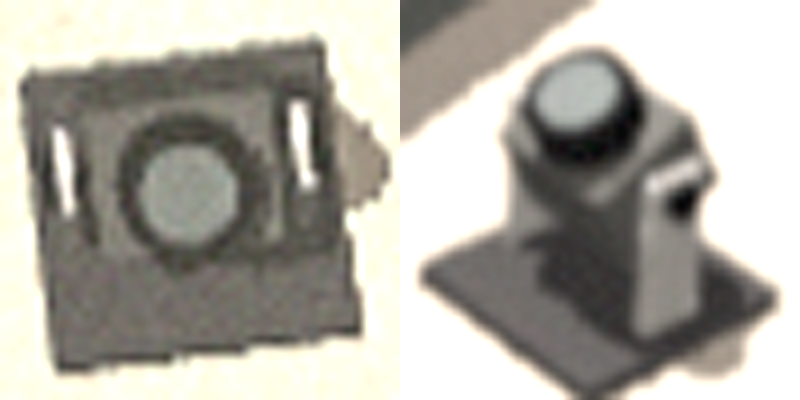

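The base corners in the top crop sit at (20,72), (322,38), (362,332) and (58,372), and the yoke slots at (65,170) and (303,143). In the side crop the black pivot pin is at (683,203) and the glass at (577,92).

```bash
python3 - <<'E'
from h import *
np.set_printoptions(precision=4,suppress=True)
t=load('pics/top0.png');s=load('pics/side0.png')
T=lambda x,y:(252+x/9.0909-.5,169+y/9.0909-.5)
S=lambda x,y:(280+(x-400)/8-.5,193+y/8-.5)
# glass subpixel: grey core within black rim
def glass(c,u,v,r,th):
    g=c["img"].astype(float).mean(2);B=cv2.resize(g[int(v)-r:int(v)+r+1,int(u)-r:int(u)+r+1],None,fx=8,fy=8,interpolation=cv2.INTER_CUBIC)
    n,l,st,ce=cv2.connectedComponentsWithStats((B>th).astype(np.uint8),connectivity=4);k=l[B.shape[0]//2,B.shape[1]//2]
    m=(l==k).astype(np.uint8);cs,_=cv2.findContours(m,0,cv2.CHAIN_APPROX_NONE);e=cv2.fitEllipse(max(cs,key=len))
    return (int(u)-r+(e[0][0]+.5)/8-.5,int(v)-r+(e[0][1]+.5)/8-.5),np.array(e[1])/8,e[2]
gt=glass(t,272,190,9,62);gs=glass(s,301,203,9,80);print(gt,gs)
Lp,err=tri(t,gt[0],s,gs[0]);print('lens',Lp,err)
c=[plane(t,*T(*q),.008) for q in((20,72),(322,38),(362,332),(58,372))];C=np.mean(c,0)
print('base',np.array(c),C,[np.linalg.norm(c[i]-c[i-1]) for i in range(4)])
for z in(.075,.085,.095):
    a=plane(t,*T(65,170),z);b=plane(t,*T(303,143),z);print('slots',z,(a+b)/2,a-b,np.linalg.norm(a-b))
P=plane(s,*S(683,203),.075);print('pin',P)
ax=c[0]-c[1]+c[3]-c[2];ax/=np.linalg.norm(ax);f=np.cross(ax,[0,0,1]);print('axis',ax,'fwd',f)
for p in(C,P): print('lens offset along fwd, axis',f@(Lp-p),ax@(Lp-p))
# base corners in side
print([plane(s,*S(*q),.008) for q in((422,275),(776,297))])
print('stub axis from ring', plane(t,376.25,254.95,.030), 'ring side centre')
print('stubtop',tri(t,(380.2,253.5),s,(311.9,299.5)))
E
```

```text
((272.2430715560913, 189.90097999572754), array([10.6979, 10.7496]), 29.824689865112305) ((299.6938171386719, 200.91434907913208), array([17.194 , 22.2777]), 52.42110824584961)
lens [0.6517 0.0236 0.1231] 0.002952150028203133
base [[ 0.7235  0.0844  0.008 ]
 [ 0.7335 -0.0248  0.008 ]
 [ 0.6254 -0.0365  0.008 ]
 [ 0.6134  0.0725  0.008 ]] [0.6739 0.0239 0.008 ] [np.float64(0.11070076309220513), np.float64(0.10968620836044961), np.float64(0.10875084800761735), np.float64(0.10957268686897947)]
slots 0.075 [0.6764 0.0249 0.075 ] [-0.0076  0.0824  0.    ] 0.08269981008566472
slots 0.085 [0.6743 0.0247 0.085 ] [-0.0076  0.0818  0.    ] 0.0821840516620287
slots 0.095 [0.6721 0.0246 0.095 ] [-0.0075  0.0813  0.    ] 0.08166829323839271
pin [ 0.6786 -0.0231  0.075 ]
axis [-0.1003  0.995   0.    ] fwd [ 0.995   0.1003 -0.    ]
lens offset along fwd, axis -0.022150751316203872 0.001981791349676424
lens offset along fwd, axis -0.022064270042465577 0.049158175014571356
[array([0.6146, 0.0666, 0.008 ]), array([ 0.7315, -0.0246,  0.008 ])]
stub axis from ring [ 0.455  -0.3001  0.03  ] ring side centre
stubtop (array([ 0.4554, -0.303 ,  0.0826]), np.float64(0.0006361289621207542))
```

```bash
cat >> h.py <<'E'
from scipy.spatial.transform import Rotation as Ro
def rel(p,y,z=(0,0,-1.)):
    st=robot.sense();R=st["eef_rot"];z=np.array(z,float);z/=np.linalg.norm(z);y=np.array(y,float);y-=z*(y@z);y/=np.linalg.norm(y)
    D=np.c_[np.cross(y,z),y,z];rv=Ro.from_matrix(R.T@D).as_rotvec()
    print('shift',np.round(R.T@(np.array(p)-st["ee_pos"]),4),'turn',np.round(rv,4))
E
python3 -c "
from h import *
rel((.455,-.302,.16),(.833,-.553,0))"
```

```text
shift [-0.5272 -0.6923  0.0596] turn [-8.0000e-04  9.0000e-04  1.8351e+00]
```

```bash
python3 -m inch '[[-0.03,-0.04,0,0,0,0.1,0.094],[-0.06,-0.08,0,0,0,0.2,0.094],[-0.09,-0.12,0,0,0,0.3,0.094],[-0.12,-0.155,0,0,0,0.4,0.09],[-0.15,-0.195,0,0,0,0.5,0.09],[-0.18,-0.235,0,0,0,0.6,0.09],[-0.21,-0.275,0,0,0,0.7,0.09],[-0.235,-0.31,0,0,0,0.8,0.09],[-0.26,-0.345,0,0,0,0.9,0.09],[-0.29,-0.38,0,0,0,1.0,0.09],[-0.32,-0.42,0,0,0,1.1,0.09],[-0.35,-0.46,0,0,0,1.2,0.09],[-0.38,-0.5,0,0,0,1.3,0.09],[-0.41,-0.54,0,0,0,1.4,0.09],[-0.44,-0.58,0,0,0,1.5,0.09],[-0.47,-0.62,0,0,0,1.6,0.09],[-0.5,-0.655,0,0,0,1.7,0.09],[-0.527,-0.692,0,0,0,1.8,0.09],[-0.527,-0.692,0.02,0,0,1.835,0.09],[-0.527,-0.692,0.02,0,0,1.835,0.09]]' 20; python3 -c "
from h import *
print(robot.sense()['joint_positions'])
rel((.455,-.302,.15),(.833,-.553,0))"
```

```text
clock: 1.77
ee_pos: [0.4429, -0.2681, 0.2054]
eef_rot: [[0.556, 0.831, 0.0], [0.831, -0.556, -0.0], [0.0, 0.0, -1.0]]
ft_force: [1.5, 1.0, 0.1]
grip_width: 0.956
gripper_force: 0.0
[-6.15012179e-01  2.40106463e-01  1.63043306e+00  2.08260217e-05
  1.27078878e+00 -2.57885884e-02]
shift [-0.0215  0.0289  0.0554] turn [ 0.0003 -0.     -0.0032]
```

```bash
python3 -m inch '[[-0.01,0.01,0.03,0,0,0,0.09],[-0.01,0.01,0.05,0,0,0,0.09],[-0.01,0.01,0.05,0,0,0,0.09],[-0.01,0.01,0.05,0,0,0,0.09]]'; python3 - <<'E'
from h import *
rel((.455,-.302,.15),(.833,-.553,0))
t=snap('top','pics/t1.png');s=snap('side','pics/s1.png')
st=robot.sense();print(proj(t,st["ee_pos"]),proj(s,st["ee_pos"]))
r=lambda i,x,y,w,W:cv2.resize(i[y:y+w,x:x+w],(W,W),interpolation=cv2.INTER_CUBIC)
cv2.imwrite('pics/c4.png',cv2.convertScaleAbs(np.hstack([r(t["img"],330,205,80,400),r(s["img"],265,255,80,400)])[:,:,::-1],alpha=1.6))
E
```

```text
clock: 2.1
ee_pos: [0.4452, -0.2793, 0.1554]
eef_rot: [[0.553, 0.833, -0.002], [0.833, -0.553, 0.001], [0.0, -0.002, -1.0]]
ft_force: [0.1, -0.8, 0.6]
grip_width: 0.956
gripper_force: 0.0
shift [-0.0135  0.0207  0.0053] turn [-0.0022 -0.0001 -0.0001]
[377.12625273 254.6633987 ] [304.51878055 272.68270212]
```

View pics/c4.png

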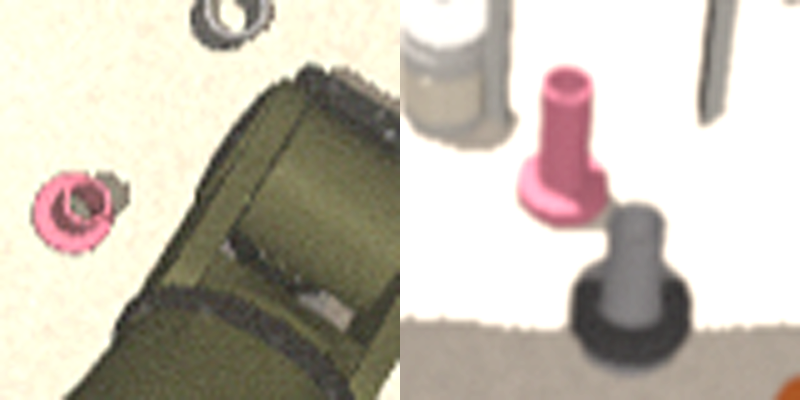

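The side crop shows the two fingers at x≈505 and x≈705, above the target stub (634,270). The pink stub sits clear at (567,150), and the arm hides the stub in the top crop. I'll line up, go down and grip the ring.

```bash
python3 -m inch '[[-0.0135,0.0207,0,0.002,0,0,0.09],[-0.0135,0.0207,0,0.002,0,0,0.09],[-0.0135,0.0207,0.03,0.002,0,0,0.09],[-0.0135,0.0207,0.06,0.002,0,0,0.09],[-0.0135,0.0207,0.09,0.002,0,0,0.09],[-0.0135,0.0207,0.11,0.002,0,0,0.09],[-0.0135,0.0207,0.12,0.002,0,0,0.09],[-0.0135,0.0207,0.125,0.002,0,0,0.09],[-0.0135,0.0207,0.125,0.002,0,0,0.09],[-0.0135,0.0207,0.125,0.002,0,0,0.09]]' 20; python3 -c "
from h import *
rel((.455,-.302,.030),(.833,-.553,0))"
```

```text
clock: 3.03
ee_pos: [0.456, -0.3027, 0.0323]
eef_rot: [[0.553, 0.833, 0.0], [0.833, -0.553, -0.0], [-0.0, 0.0, -1.0]]
ft_force: [-0.6, -0.2, 0.1]
grip_width: 0.96
gripper_force: 0.0
shift [ 0.     -0.0012  0.0023] turn [0.0002 0.0002 0.0003]
```

```bash
python3 -m inch '[[0,-0.001,0.001,0,0,0,0.09],[0,-0.001,0.001,0,0,0,0.06],[0,-0.001,0.001,0,0,0,0.05],[0,-0.001,0.001,0,0,0,0.05],[0,-0.001,0.001,0,0,0,0.05],[0,-0.001,0.001,0,0,0,0.05],[0,-0.001,0.001,0,0,0,0.05],[0,-0.001,0.001,0,0,0,0.05]]' 20
```

```text
clock: 3.7
ee_pos: [0.4546, -0.3018, 0.03]
eef_rot: [[0.553, 0.833, -0.002], [0.833, -0.553, 0.001], [-0.0, -0.002, -1.0]]
ft_force: [-1.1, 0.9, 3.2]
grip_width: 0.686
gripper_force: 20.0
```

Ring is gripped (64.5 mm). I'll lift it straight up.

```bash
python3 -m inch '[[0,0,-0.01,0,0,0,0.05],[0,0,-0.025,0,0,0,0.05],[0,0,-0.045,0,0,0,0.05],[0,0,-0.07,0,0,0,0.05],[0,0,-0.1,0,0,0,0.05],[0,0,-0.13,0,0,0,0.05],[0,0,-0.16,0,0,0,0.05],[0,0,-0.19,0,0,0,0.05],[0,0,-0.19,0,0,0,0.05],[0,0,-0.19,0,0,0,0.05]]' 20; python3 - <<'E'
from h import *
s=snap('side','pics/s2.png');print(proj(s,robot.sense()["ee_pos"]))
g=s["img"].astype(int).mean(2)[285:330,295:330]; 
rel((.47,.243,.22),(-.332,.943,0)); rel((.47,.243,.22),(.332,-.943,0))
cv2.imwrite('pics/c5.png',cv2.resize(s["img"][200:340,220:380],(800,700))[50:650,:,::-1])
E
```

```text
clock: 4.53
ee_pos: [0.455, -0.3021, 0.2212]
eef_rot: [[0.553, 0.833, 0.0], [0.833, -0.553, -0.001], [-0.0, 0.001, -1.0]]
ft_force: [-0.2, 1.2, -3.6]
grip_width: 0.688
gripper_force: 20.0
[314.72927206 256.64926046]
shift [ 4.624e-01 -2.884e-01  2.000e-04] turn [-9.0000e-04 -2.9000e-03 -2.4953e+00]
shift [ 4.624e-01 -2.884e-01  2.000e-04] turn [-0.0022  0.0007  0.6463]
```

View pics/c5.png

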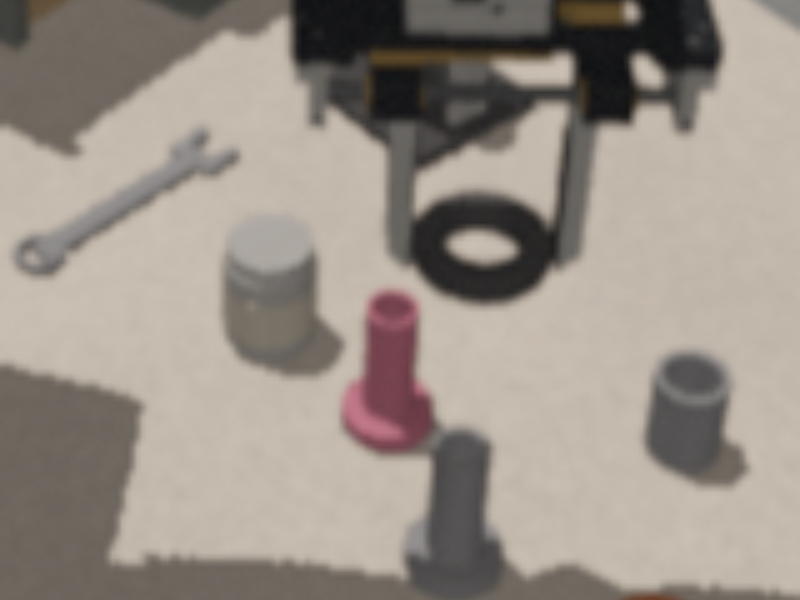

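The ring hangs flat between the fingers at (485,247), and the stub still stands upright at (458,510). I'll carry it to the drawer.

```bash
python3 -m inch '[[0.02,-0.012,0,0,0,0.03,0.05],[0.05,-0.031,0,0,0,0.07,0.05],[0.08,-0.05,0,0,0,0.11,0.05],[0.11,-0.069,0,0,0,0.15,0.05],[0.14,-0.087,0,0,0,0.2,0.05],[0.17,-0.106,0,0,0,0.24,0.05],[0.2,-0.125,0,0,0,0.28,0.05],[0.23,-0.143,0,0,0,0.32,0.05],[0.26,-0.162,0,0,0,0.36,0.05],[0.29,-0.181,0,0,0,0.4,0.05],[0.32,-0.2,0,0,0,0.45,0.05],[0.35,-0.218,0,0,0,0.49,0.05],[0.38,-0.237,0,0,0,0.53,0.05],[0.41,-0.256,0,0,0,0.57,0.05],[0.44,-0.275,0,0,0,0.61,0.05],[0.455,-0.284,0,0,0,0.63,0.05],[0.462,-0.288,0,0,0,0.646,0.05],[0.462,-0.288,0,0,0,0.646,0.05],[0.462,-0.288,0,0,0,0.646,0.05],[0.462,-0.288,0,0,0,0.646,0.05]]' 20; python3 - <<'E'
from h import *
rel((.47,.243,.16),(.332,-.943,0))
t=snap('top','pics/t3.png');s=snap('side','pics/s3.png');print(proj(s,robot.sense()["ee_pos"]-[0,0,.01]))
r=lambda i,x,y,w,W:cv2.resize(i[y:y+w,x:x+w],(W,W),interpolation=cv2.INTER_CUBIC)
cv2.imwrite('pics/c6.png',cv2.convertScaleAbs(np.hstack([r(t["img"],150,195,100,400),r(s["img"],170,130,100,400)])[:,:,::-1],alpha=1.4))
E
```

```text
clock: 6.25
ee_pos: [0.4701, 0.2414, 0.2195]
eef_rot: [[0.943, 0.332, -0.003], [0.332, -0.943, 0.0], [-0.003, -0.001, -1.0]]
ft_force: [-0.4, 0.3, -2.2]
grip_width: 0.688
gripper_force: 20.0
shift [ 0.0006 -0.0015  0.0595] turn [-0.0013  0.0028  0.0003]
[215.83314655 162.89165057]
```

View pics/c6.png

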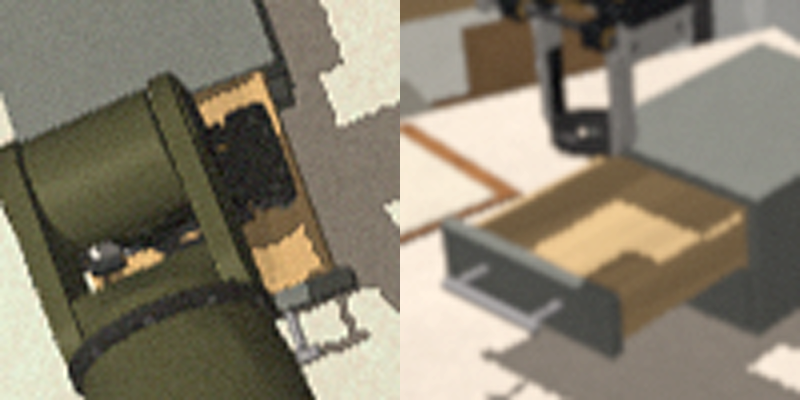

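The ring hangs over the open drawer, with its centre at side-crop (585,135) and the drawer clear beneath. I'll lower it.

```bash
python3 -m inch '[[0,-0.001,0.02,-0.001,0.002,0,0.05],[0,-0.001,0.045,-0.001,0.002,0,0.05],[0,-0.001,0.07,-0.001,0.002,0,0.05],[0,-0.001,0.09,-0.001,0.002,0,0.05],[0,-0.001,0.105,-0.001,0.002,0,0.05],[0,-0.001,0.112,-0.001,0.002,0,0.05],[0,-0.001,0.118,-0.001,0.002,0,0.05],[0,-0.001,0.12,-0.001,0.002,0,0.05],[0,-0.001,0.12,-0.001,0.002,0,0.05],[0,-0.001,0.12,-0.001,0.002,0,0.05]]' 20; python3 -m inch '[[0,0,0.001,0,0,0,0.05],[0,0,0.002,0,0,0,0.05],[0,0,0.003,0,0,0,0.05],[0,0,0.003,0,0,0,0.05],[0,0,0.003,0,0,0,0.05]]' 20
```

```text
clock: 7.18
ee_pos: [0.4702, 0.2433, 0.1011]
eef_rot: [[0.943, 0.332, 0.002], [0.332, -0.943, 0.001], [0.002, -0.001, -1.0]]
ft_force: [0.2, -0.8, -2.2]
grip_width: 0.685
gripper_force: 20.0
clock: 7.6
ee_pos: [0.4698, 0.2433, 0.0973]
eef_rot: [[0.943, 0.332, 0.001], [0.332, -0.943, 0.001], [0.001, -0.001, -1.0]]
ft_force: [0.9, 0.3, -2.4]
grip_width: 0.688
gripper_force: 20.0
```

```bash
python3 -c "
from h import *
t=load('pics/top0.png');s=load('pics/side0.png')
# drawer floor back-right visible corner region & front wall check
print(tri(t,(237.5,263),s,(224.5,204)))"
```

```text
(array([0.43603741, 0.12935777, 0.12653782]), np.float64(0.005689795703302968))
```

```bash
python3 -m inch '[[0,0,0.001,0,0,0,0.05],[0,0,0.001,0,0,0,0.05],[0,0,0.002,0,0,0,0.05],[0,0,0.002,0,0,0,0.05],[0,0,0.002,0,0,0,0.05]]' 20; python3 -m inch '[[0,0,0.001,0,0,0,0.05],[0,0,0.001,0,0,0,0.05],[0,0,0.001,0,0,0,0.05],[0,0,0.001,0,0,0,0.05]]' 20
```

```text
clock: 8.02
ee_pos: [0.4698, 0.2433, 0.0952]
eef_rot: [[0.943, 0.332, 0.0], [0.332, -0.943, 0.001], [0.001, -0.001, -1.0]]
ft_force: [0.2, -0.2, -2.6]
grip_width: 0.689
gripper_force: 20.0
clock: 8.35
ee_pos: [0.4699, 0.2433, 0.0943]
eef_rot: [[0.943, 0.332, 0.001], [0.332, -0.943, 0.001], [0.001, -0.001, -1.0]]
ft_force: [0.3, 0.7, -3.0]
grip_width: 0.684
gripper_force: 20.0
```

```bash
python3 -m inch '[[0,0,0.001,0,0,0,0.05],[0,0,0.001,0,0,0,0.05],[0,0,0.001,0,0,0,0.05],[0,0,0.001,0,0,0,0.05]]' 20
```

```text
clock: 8.68
ee_pos: [0.4703, 0.2435, 0.0939]
eef_rot: [[0.943, 0.332, 0.002], [0.332, -0.943, 0.001], [0.002, -0.001, -1.0]]
ft_force: [0.8, -1.2, 5.7]
grip_width: 0.684
gripper_force: 20.0
```

Contact with the floor, so I'll release, wait and rise.

```bash
python3 -m inch '[[0,0,0,0,0,0,0.068],[0,0,0,0,0,0,0.074],[0,0,0,0,0,0,0.08],[0,0,0,0,0,0,0.08],[0,0,-0.01,0,0,0,0.08],[0,0,-0.03,0,0,0,0.08],[0,0,-0.06,0,0,0,0.08],[0,0,-0.09,0,0,0,0.08],[0,0,-0.125,0,0,0,0.08],[0,0,-0.15,0,0,0,0.08],[0,0,-0.15,0,0,0,0.08]]' 20; python3 -c "
from h import *
print(robot.sense()['joint_positions'])
rel((.455,-.302,.24),(.833,-.553,0))"
```

```text
clock: 9.6
ee_pos: [0.471, 0.2437, 0.2494]
eef_rot: [[0.943, 0.332, 0.008], [0.332, -0.943, 0.004], [0.009, -0.001, -1.0]]
ft_force: [0.6, 0.5, 0.3]
grip_width: 0.848
gripper_force: 0.0
[4.08169577e-01 2.28364527e-01 1.54089387e+00 5.78927266e-04
 1.36305445e+00 1.64005205e+00]
shift [-0.1966  0.5094  0.007 ] turn [ 0.0018 -0.0093 -0.6459]
```

```bash
python3 -m inch '[[-0.01,0.026,0,0,0,-0.03,0.08],[-0.022,0.058,0,0,0,-0.07,0.08],[-0.034,0.09,0,0,0,-0.11,0.08],[-0.047,0.122,0,0,0,-0.15,0.08],[-0.06,0.155,0,0,0,-0.2,0.08],[-0.072,0.187,0,0,0,-0.24,0.08],[-0.085,0.22,0,0,0,-0.28,0.07],[-0.097,0.252,0,0,0,-0.32,0.07],[-0.109,0.283,0,0,0,-0.36,0.06]]' 20; python3 - <<'E'
from h import *
t=snap('top','pics/t4.png');s=snap('side','pics/s4.png')
a=np.hstack([cv2.resize(t["img"][190:290,150:250],(400,400),interpolation=cv2.INTER_CUBIC),
 np.vstack([cv2.resize(t["img"][238:268,360:400],(266,200),interpolation=cv2.INTER_CUBIC),cv2.resize(s["img"][290:330,286:339],(266,200),interpolation=cv2.INTER_CUBIC)])])
cv2.imwrite('pics/c7.png',cv2.convertScaleAbs(a[:,:,::-1],alpha=1.5))
rel((.455,-.302,.24),(.833,-.553,0))
E
```

```text
clock: 10.35
ee_pos: [0.4604, -0.0617, 0.2432]
eef_rot: [[0.764, 0.645, 0.001], [0.645, -0.764, 0.001], [0.001, -0.0, -1.0]]
ft_force: [1.3, 1.6, 0.2]
grip_width: 0.708
gripper_force: 0.0
shift [-0.1573  0.1795  0.0029] turn [-1.000e-04 -4.000e-04 -2.883e-01]
```

View pics/c7.png

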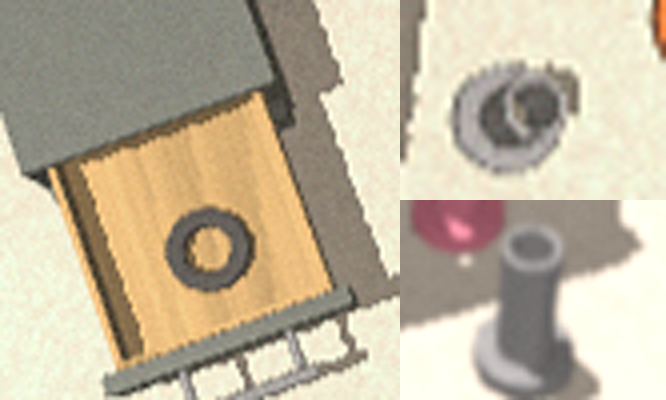

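The ring lies flat in the drawer at (210,248), and the stub still stands where it was. Now I'll go to the stub.

```bash
python3 -m inch '[[-0.02,0.023,0,0,0,-0.04,0.06],[-0.045,0.052,0,0,0,-0.08,0.06],[-0.07,0.08,0,0,0,-0.13,0.06],[-0.095,0.108,0,0,0,-0.18,0.06],[-0.12,0.137,0,0,0,-0.22,0.06],[-0.14,0.16,0,0,0,-0.26,0.06],[-0.157,0.179,0,0,0,-0.288,0.06],[-0.157,0.179,0,0,0,-0.288,0.06],[-0.157,0.179,0,0,0,-0.288,0.06]]' 20; python3 -c "
from h import *
rel((.4552,-.302,.060),(.833,-.553,0))"
```

```text
clock: 11.2
ee_pos: [0.4558, -0.2982, 0.2424]
eef_rot: [[0.553, 0.833, -0.0], [0.833, -0.553, 0.002], [0.001, -0.001, -1.0]]
ft_force: [-0.2, 0.3, -0.3]
grip_width: 0.642
gripper_force: 0.0
shift [-0.0038  0.0018  0.1824] turn [-0.001  -0.0012  0.0001]
```

```bash
python3 -m inch '[[-0.002,0.001,0.03,0,0,0,0.06],[-0.002,0.001,0.06,0,0,0,0.06],[-0.002,0.001,0.09,0,0,0,0.06],[-0.002,0.001,0.09,0,0,0,0.06],[-0.002,0.001,0.09,0,0,0,0.06]]' 20; python3 -c "
from h import *
rel((.4552,-.302,.060),(.833,-.553,0))"
```

```text
clock: 11.62
ee_pos: [0.4558, -0.2988, 0.1529]
eef_rot: [[0.551, 0.835, -0.001], [0.835, -0.551, 0.002], [0.001, -0.002, -1.0]]
ft_force: [0.8, 0.4, 0.1]
grip_width: 0.64
gripper_force: 0.0
shift [-0.0031  0.0015  0.0929] turn [-0.0021 -0.0013  0.0028]
```

```bash
python3 -m inch '[[-0.003,0.0015,0,0,0,0.002,0.06],[-0.003,0.0015,0.03,0,0,0.002,0.06],[-0.003,0.0015,0.06,0,0,0.002,0.06],[-0.003,0.0015,0.08,0,0,0.002,0.06],[-0.003,0.0015,0.0925,0,0,0.002,0.06],[-0.003,0.0015,0.0925,0,0,0.002,0.06],[-0.003,0.0015,0.0925,0,0,0.002,0.06],[-0.003,0.0015,0.0925,0,0,0.002,0.02],[-0.003,0.0015,0.0925,0,0,0.002,0.02],[-0.003,0.0015,0.0925,0,0,0.002,0.02],[-0.003,0.0015,0.0925,0,0,0.002,0.02],[-0.003,0.0015,0.0925,0,0,0.002,0.02],[-0.003,0.0015,0.0925,0,0,0.002,0.02],[-0.003,0.0015,0.0925,0,0,0.002,0.02]]' 35
```

```text
clock: 12.78
ee_pos: [0.4554, -0.3035, 0.0607]
eef_rot: [[0.553, 0.833, 0.001], [0.833, -0.553, 0.001], [0.001, 0.0, -1.0]]
ft_force: [-3.0, 1.4, 5.3]
grip_width: 0.32
gripper_force: 35.0
```

```bash
python3 -m inch '[[0,0,-0.01,0,0,0,0.02],[0,0,-0.03,0,0,0,0.02],[0,0,-0.06,0,0,0,0.02],[0,0,-0.095,0,0,0,0.02],[0,0,-0.13,0,0,0,0.02],[0,0,-0.165,0,0,0,0.02],[0,0,-0.2,0,0,0,0.02],[0,0,-0.235,0,0,0,0.02],[0,0,-0.255,0,0,0,0.02],[0,0,-0.255,0,0,0,0.02]]' 35;  python3 -c "
from h import *
a=.46;z=np.array([-.995*np.sin(a),-.1003*np.sin(a),np.cos(a)])
F=np.array([.6739,.0239,.075])+.19*z;print(F,z)
print(robot.sense()['joint_positions'])
rel(F+.0605*z,(1,0.05,0),-z)"
```

```text
clock: 13.62
ee_pos: [0.4558, -0.304, 0.3202]
eef_rot: [[0.553, 0.833, 0.006], [0.833, -0.553, -0.003], [0.001, 0.007, -1.0]]
ft_force: [0.4, -0.4, -4.9]
grip_width: 0.321
gripper_force: 35.0
[0.58997161 0.01543968 0.24524997] [-0.44172837 -0.044528    0.8960525 ]
[-6.55552064e-01  2.35858990e-01  1.37066095e+00  1.02543967e-03
  1.52805953e+00 -6.96550784e-02]
shift [ 0.3233 -0.0858  0.0203] turn [-0.4287  0.1713 -0.6181]
```

```bash
python3 -m inch '[[0.015,-0.004,0.001,-0.02,0.008,-0.03,0.02],[0.035,-0.009,0.002,-0.046,0.018,-0.067,0.02],[0.06,-0.016,0.004,-0.08,0.032,-0.115,0.02],[0.085,-0.023,0.005,-0.113,0.045,-0.163,0.02],[0.11,-0.029,0.007,-0.146,0.058,-0.21,0.02],[0.135,-0.036,0.008,-0.179,0.072,-0.258,0.02],[0.16,-0.042,0.01,-0.212,0.085,-0.306,0.02],[0.185,-0.049,0.012,-0.245,0.098,-0.354,0.02],[0.21,-0.056,0.013,-0.278,0.111,-0.401,0.02],[0.235,-0.062,0.015,-0.312,0.125,-0.449,0.02],[0.26,-0.069,0.016,-0.345,0.138,-0.497,0.02],[0.285,-0.076,0.018,-0.378,0.151,-0.545,0.02],[0.305,-0.081,0.019,-0.404,0.162,-0.583,0.02],[0.323,-0.086,0.02,-0.429,0.171,-0.618,0.02],[0.323,-0.086,0.02,-0.429,0.171,-0.618,0.02],[0.323,-0.086,0.02,-0.429,0.171,-0.618,0.02],[0.323,-0.086,0.02,-0.429,0.171,-0.618,0.02]]' 35;  python3 - <<'E'
from h import *
a=.46;z=np.array([-.995*np.sin(a),-.1003*np.sin(a),np.cos(a)])
F=np.array([.6739,.0239,.075])+.19*z
rel(F+.0605*z,(1,0.05,0),-z)
t=snap('top','pics/t5.png');s=snap('side','pics/s5.png')
L=F-.15*z
for n,c in(('t',t),('s',s)): print(n,proj(c,F),proj(c,L),proj(c,F+.085*z))
i=s["img"][130:250,230:390].copy();k=5
i=cv2.resize(i,None,fx=k,fy=k,interpolation=cv2.INTER_CUBIC)
for P in(F,L):
    q=proj(s,P);cv2.circle(i,(int((q[0]-230+.5)*k),int((q[1]-130+.5)*k)),3,(255,0,0),-1)
cv2.imwrite('pics/c8.png',cv2.convertScaleAbs(i[:,:,::-1],alpha=1.5))
E
```

```text
clock: 15.03
ee_pos: [0.5617, 0.0127, 0.2945]
eef_rot: [[-0.049, 0.899, 0.435], [0.998, 0.031, 0.048], [0.029, 0.436, -0.899]]
ft_force: [0.4, -0.1, -4.8]
grip_width: 0.318
gripper_force: 35.0
shift [ 0.0002  0.0035 -0.0038] turn [-0.0077 -0.0034 -0.003 ]
t [274.57705646 203.06018222] [272.54931156 189.67390486] [275.91340675 211.88217727]
s [286.37943945 173.05847065] [301.42561123 203.89332273] [276.532381   152.87841454]
```

View pics/c8.png

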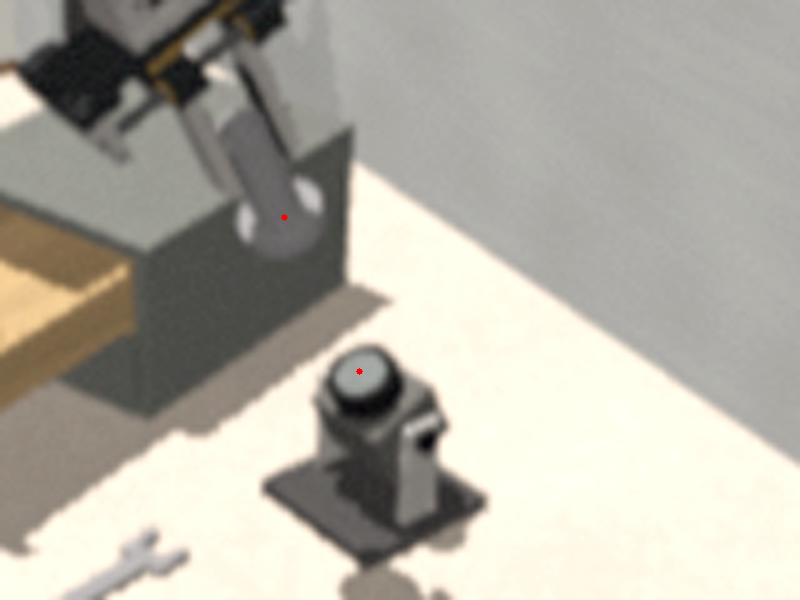

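The side crop shows the stub held in the air with its collar at (281,220), next to the projected focus dot (284,217). The glass matches the lens dot at (359,371). I'll do one sub-pixel check of the lean, then trim.

```bash
python3 - <<'E'
from h import *
np.set_printoptions(precision=4,suppress=True)
t=load('pics/top0.png');s=load('pics/side0.png');s5=load('pics/s5.png')
def glass(c,u,v,r,th):
    g=c["img"].astype(float).mean(2);B=cv2.resize(g[v-r:v+r+1,u-r:u+r+1],None,fx=8,fy=8,interpolation=cv2.INTER_CUBIC)
    n,l=cv2.connectedComponents((B>th).astype(np.uint8),connectivity=4);k=l[B.shape[0]//2,B.shape[1]//2]
    cs,_=cv2.findContours((l==k).astype(np.uint8),0,cv2.CHAIN_APPROX_NONE);e=cv2.fitEllipse(max(cs,key=len))
    return np.array([u-r+(e[0][0]+.5)/8-.5,v-r+(e[0][1]+.5)/8-.5]),np.array(e[1])/8,e[2]
G=glass(t,272,190,6,62)
for c in(s,s5):
  for r,th in((6,75),(6,85),(6,92)):
    q=glass(c,301,203,r,th);P=tri(t,G[0],c,q[0]);print(th,q,P)
for a in(.36,.46,.56):
    z=np.array([-.995*np.sin(a),-.1003*np.sin(a),np.cos(a)]);L=np.array([.6739,.0239,.075])+.04*z
    ax=np.array([-.1003,.995,0]);b=np.cross(z,ax)
    pts=np.array([proj(s,L+.017*(np.cos(w)*ax+np.sin(w)*b)) for w in np.arange(0,6.28,.1)],np.float32)
    e=cv2.fitEllipse(pts);print(a,L,e,proj(t,L))
st=robot.sense();print(st["ee_pos"],st["ft_force"])
E
```

```text
75 (array([300.8594, 201.4887]), array([12.721 , 13.1098]), 123.31977081298828) (array([0.6537, 0.0228, 0.1204]), np.float64(0.0004336485390416565))
85 (array([300.9547, 201.6175]), array([11.9763, 12.7785]), 76.36117553710938) (array([0.654 , 0.0228, 0.1198]), np.float64(0.000671470470562316))
92 (array([301.6543, 204.1325]), array([6.5461, 9.1124]), 66.30602264404297) (array([0.6566, 0.0227, 0.1093]), np.float64(0.001679751043900642))
75 (array([300.8959, 201.5388]), array([12.8942, 13.2094]), 129.82801818847656) (array([0.6538, 0.0228, 0.1202]), np.float64(0.0005242340572167273))
85 (array([300.8573, 201.452 ]), array([12.5596, 12.9965]), 119.66216278076172) (array([0.6537, 0.0228, 0.1205]), np.float64(0.00044428708289810794))
92 (array([301.0029, 201.6462]), array([11.7863, 12.7716]), 69.52017211914062) (array([0.6541, 0.0228, 0.1197]), np.float64(0.0008090181619388113))
0.36 [0.6599 0.0225 0.1124] ((302.3228759765625, 203.1232452392578), (7.604249477386475, 10.663348197937012), 71.67323303222656) [272.3954 188.4034]
0.46 [0.6562 0.0221 0.1108] ((301.4434814453125, 203.9237823486328), (7.945855617523193, 10.670775413513184), 64.03912353515625) [272.5493 189.6739]
0.56 [0.6528 0.0218 0.1089] ((300.59942626953125, 204.79978942871094), (8.202340126037598, 10.67550277709961), 55.65510559082031) [272.698  190.9101]
[0.562  0.0123 0.2952] [-0.3183 -0.4968 -4.1533]
```

The only clean side fit (centre 301.65, 204.13; angle 66°) agrees with a lean of about 0.46 rad, so I'll trim and settle.

```bash
python3 -m inch '[[0,0.002,-0.002,-0.004,-0.002,-0.002,0.02],[0,0.003,-0.003,-0.006,-0.003,-0.003,0.02],[0,0.003,-0.003,-0.006,-0.003,-0.003,0.02],[0,0.003,-0.003,-0.006,-0.003,-0.003,0.02],[0,0.003,-0.003,-0.006,-0.003,-0.003,0.02],[0,0.003,-0.003,-0.006,-0.003,-0.003,0.02],[0,0.003,-0.003,-0.006,-0.003,-0.003,0.02],[0,0.003,-0.003,-0.006,-0.003,-0.003,0.02],[0,0.003,-0.003,-0.006,-0.003,-0.003,0.02]]' 35; python3 - <<'E'
from h import *
a=.465;z=np.array([-.995*np.sin(a),-.1003*np.sin(a),np.cos(a)])
F=np.array([.6739,.0239,.075])+.19*z
rel(F+.0605*z,(1,0.05,0),-z); print(abs(robot.sense()["qvel"]).max())
# collar outline in side view vs expected; stub slip check: light grey collar rims
s=snap('side','pics/s6.png');R=robot.sense();f=R["ee_pos"]+.0605*R["eef_rot"][:,2];print(f,F,proj(s,f))
E
```

```text
clock: 15.88
ee_pos: [0.5636, 0.013, 0.2997]
eef_rot: [[-0.051, 0.895, 0.442], [0.998, 0.034, 0.045], [0.025, 0.444, -0.896]]
ft_force: [-0.2, -0.3, -3.8]
grip_width: 0.318
gripper_force: 35.0
shift [-0.0003 -0.0017  0.    ] turn [-0.0043 -0.0003  0.001 ]
0.0020525250699745343
[0.59036114 0.01574755 0.24546926] [0.58912567 0.01535441 0.2448261 ] [286.43315585 172.91471642]
```

On target and steady, so I'm handing in.

```bash
python3 -c "
from plant import ticket
print(ticket.hand_in())"
```

```text
the job is handed in; nothing more can be done
None
```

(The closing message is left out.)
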